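# Start and run down the flange nut on the seed mill's stud

### The arm

A 7-joint arm with a two-finger parallel gripper is mounted at the origin on the work surface. World frame = base frame: x ahead of the robot, y to its left, z up, the work surface at z = 0. Lengths are in m, angles in rad, forces in N, time in s.
With the tool pointing down it reaches from about 0.4 to 0.85 m from the base axis. Payload 10.4 kg.
Tool frame: the origin (TCP) lies between the finger pads; the fingertips stand 11 mm ahead of it and the grasp point (between the pads) lies 8 mm behind it; z points along the fingers, y is the direction in which the jaws open and shut (so a half turn about z gives the same grasp; the last joint's range is limited). The gripper opens to 87 mm and grips with 3 to 60 N. Pads are 19 mm wide; open, the fingers measure 117 mm over their backs; the gripper's body (75 mm by 190 mm) begins 51 mm behind the grasp point.
Start: joints at [-1.305, 0.332, -0.065, 1.46, 0.022, 1.35, -0.088], TCP at [0.178, 0.599, 0.234] pointing down, gripper open.
Joint ranges: [-2.6, 2.6], [-0.5, 2.12], [-1.47, 1.34], [0.16, 2.42], [-1.27, 4.41], [0.06, 2.06], [-2.6, 2.6]. Speed limits (rad/s): [2.22, 2.22, 2.79, 2.79, 3.14, 3.14, 3.14].

### API

Orientations are given as a unit quaternion [x, y, z, w].
In Python, from bench import r, eyes gives the robot as it stands.
- The arm moves only by the shell command python3 -m inch 'ROWS' [FORCE]. ROWS is a JSON object of lists of equal length, an entry for each row: "translation": the shift along the world's x, y, z scaled (see below), a list of three; "rot": the turn, a rotation vector about the world's x, y, z scaled (see below), a list of three; "jaw": the finger opening in mm, from 0 to 87. In form: {"translation": [[tx, ty, tz], ...], "rot": [[ax, ay, az], ...], "jaw": [jaw, ...]}. A call has 1 to 20 rows; each row is the pose to reach, as a shift and turn from the pose measured when the call began; what a row does not reach only later rows make up. The controller multiplies each number of a shift by 100 mm and each number of a turn by 60 degrees. A row lasts 1/10 s, in which the tool goes at most 50 mm and 8.59 degrees, less where a joint would pass 70% of its speed; a pose out of reach is approached as far as the arm can. A call with a number of a shift or a turn outside -1 to 1 is refused whole. A call with a gripper value outside its range is refused whole. The fingers move at their own pace and stop on an object; FORCE is the grip in N (left out, the last holds). Time passes only in rows, so rows that repeat a pose let the fingers close. It gives the time, the measured TCP pose, the force and the opening at its end, in the units of the state.
- r.read_state(): the state, without advancing time (a new reading comes with each control period).
- eyes.camera(name): name is "scene" or "top"; returns the picture (384x512x3 uint8, blue, green, red); there is no depth.
- eyes.calibration(name): a dict with "fx", "fy", "cx", "cy" (pixels), "R" (3x3) and "t" (3): a world point X has camera coordinates R X + t. Camera axes: x right, y down, z forward; pixel columns grow to the right and rows downward; lengths in m; the calibration is good to about 2 mm. A picture is of the moment at which its call begins. calibration takes no time and is no camera call.
- r.close_job(): hands the job in, once; it reports no verdict.
The state is a dict: "time": time; "joint_positions": joint angles; "joint_vel": joint speeds; "joint_torque": joint torques, N m; "ee_pos": TCP position; "eef_rot": TCP orientation; "ft_force": force on the tool from outside, world axes, zero at the start; "torque": the same for the moment, N m; "width": finger opening in m.
Only numpy, scipy, OpenCV 4.12 (cv2) and the standard library are available. Lean on these libraries where they do the work, as an engineer would, in place of code of your own. Each camera call takes 0.05 s, during which the arm holds its last target. There are 200 camera calls.

### The job

Take the blue flange nut from the tray, set it on the threaded stud of the seed mill and screw it down until its flange rests flat on the mill's plate, then let go. The thread only takes if the nut, lightly pressed, is backed off until it drops in; never force it, the plastic spoils easily. Leave the other things on the counter where they are.

Things in the scene. Friction and masses are not known exactly. Their poses are not given: they have to be found in the camera images.
- nut: Blue plastic flange nut, 36 mm tall, about 70 g, flange down in the tray. Flange 61 mm across, lowest 5 mm; hexagon above, 46 mm across flats. Open 33 mm bore with three thread teeth 120 degrees apart, 7 to 10 mm above the underside, reaching in to 11 mm from the axis. Origin: centre of the underside; z up; x is normal to a flat (next flats at 60, 120.. degrees) and points at a tooth.
- mill: Low round steel mill base, hopper off, fixed: drum 170 mm across, a 120 mm aluminium plate on top at 56 mm; white motor box to +x (143 mm from the axis, 44 mm high), flat spout to -x (125 mm, 27 mm high). Origin: centre of its underside, z up. The fixed vertical brass stud stands on this axis; the mill's yaw tells nothing of where the stud's thread begins, and nothing else measures it.
- seat (a point): On the stud's axis at the plate's top face, where the nut's underside must rest at last. Thread: right-hand, three starts, lead 18 mm a turn, self-locking, 0.9 mm axial play. From the entry, turning clockwise (from above) runs the nut down: the flange meets the plate after 40 to 60 degrees, all is tight at 55 to 80. More than 60 N between nut and stud or plate spoils the thread.
- land (a point): On the stud's axis, 15 mm above the plate: level of the stud's flat lands. Put on anyhow, the nut's teeth rest on these, its underside about 8.5 mm above the plate (11 mm if on the raised stops). Backed off (counter-clockwise) by up to about 105 degrees the teeth reach entry gaps with 0.28 rad of free turn, ended by a wall, and can drop 6 mm. Turned clockwise on the lands they jam on a stop.
- stud_tip (a point): Tip of the stud, on its axis, 36 mm above the plate. The stud is 30 mm across the thread; above the lands is a nose, 19 mm across for 9 mm, then tapering over 11 mm to 7 mm across at the tip, that centres the nut by its teeth (1.5 mm of side play).
- tray: Fixed flat steel tray, 230 x 250 mm (x by y), rim 14 mm high, walls and floor 4 mm thick. Origin: centre of its underside.
- spacer: Loose steel spacer ring, 56 mm across, 8 mm thick, in the tray; leave it. Origin: centre of its underside.
- scoop: Loose steel scoop on the counter, 75 x 44 x 24 mm with a 90 mm handle to its -x; leave it. Origin under the pan's centre.
- jar_red: Closed jar of red spice, 80 mm across, 140 mm tall; leave it. Origin: centre of its underside.
- jar_amber: Closed amber jar, 80 mm across, 140 mm tall; leave it. Origin: centre of its underside.
- bowl: White bowl, 120 mm across, 50 mm tall; leave it. Origin: centre of its underside.
- brush: Cleaning brush lying on the counter; leave it. Origin under its middle.
Not all that is in view belongs to the job. Several things look just like the nut: the one meant starts farthest to the robot's right.

How it is judged:
By the outcome, as a careful person would: the job done as asked, in the order asked, and still so for the second after the job is handed in, with the robot touching nothing.
It also fails if it takes over 72 s, if anything falls off the work surface, if the arm or the gripper's body presses on something with over 40 N, if the wrist force passes 120 N, or if a joint passes its speed limit or range.

## Working session

There is one attempt and no reset: what is moved stays moved. The work goes in short steps, Python scripts to look and compute and a shell command to move; the robot and the scene stay as the last step left them, time stands still between calls to the robot, and variables do not carry over. Pictures are saved under pics/ and viewed, about 8 in all and at most 12, crops included, and the job is handed in when it is done.

```bash
ls; mkdir -p pics; python3 - <<'E'
from bench import r,eyes
import cv2,numpy as np
for n in("scene","top"):
    im=eyes.camera(n); cv2.imwrite(f"pics/{n}0.png",im)
    c=eyes.calibration(n); print(n,{k:np.round(v,3).tolist() for k,v in c.items()})
print(r.read_state())
E
```

```text
pics
scene {'fx': 478.206, 'fy': 478.206, 'cx': 260.303, 'cy': 185.919, 'R': [[0.837, 0.548, 0.008], [0.397, -0.595, -0.699], [-0.378, 0.588, -0.715]], 't': [-0.48, -0.139, 1.357]}
top {'fx': 482.167, 'fy': 482.167, 'cx': 254.587, 'cy': 190.756, 'R': [[-0.02, -1.0, -0.013], [-0.992, 0.022, -0.123], [0.123, 0.01, -0.992]], 't': [0.045, 0.559, 1.229]}
{'time': 0.1, 'joint_positions': array([-1.30461745,  0.33278626, -0.06470391,  1.46084237,  0.02160388,
        1.34989861, -0.0884923 ]), 'joint_vel': array([-0.00047814, -0.00168264, -0.00077349, -0.00210005, -0.00017987,
       -0.00016042,  0.00015948]), 'joint_torque': array([ 7.88359903e-04, -6.24540281e+01,  2.42955139e-02, -3.90721214e+01,
       -6.13718131e-02,  3.66895390e-02,  5.62217383e-05]), 'ee_pos': array([0.17789731, 0.5988075 , 0.23285465]), 'eef_rot': array([ 1.43872807e-01,  9.89595994e-01, -6.16574498e-04, -6.01197670e-05]), 'ft_force': array([0.62500232, 0.06646881, 0.183408  ]), 'torque': array([ 0.02581564,  0.01810271, -0.04325591]), 'width': 0.0869242786094031}
```

View pics/top0.png

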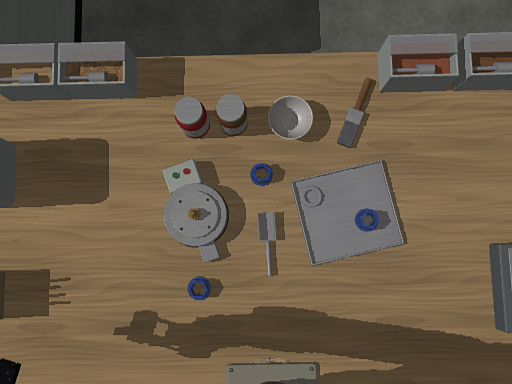

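View pics/scene0.png

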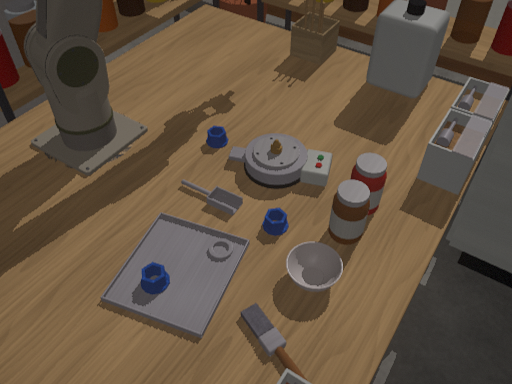

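The nut to take is in the tray, at top (367,220) and scene (154,278). The mill's stud is at top (195,213) and scene (276,147). Two lookalike nuts, at top (262,174) and (199,288), are to be left alone.

```bash
cat > h.py <<'E'
from bench import r,eyes
import cv2,numpy as np
from scipy.spatial.transform import Rotation as Ro
def cal(n):
    c=eyes.calibration(n);return np.array([[c["fx"],0,c["cx"]],[0,c["fy"],c["cy"]],[0,0,1]]),np.array(c["R"]),np.array(c["t"])
def ray(n,uv):
    K,R,t=cal(n);d=R.T@np.linalg.inv(K)@[uv[0],uv[1],1];return -R.T@t,d
def plane(n,uv,z):
    o,d=ray(n,uv);return o+d*(z-o[2])/d[2]
def proj(n,X):
    K,R,t=cal(n);p=K@(R@np.array(X)+t);return p[:2]/p[2]
def tri(a,b):
    (o1,d1),(o2,d2)=ray("top",a),ray("scene",b)
    s=np.linalg.lstsq(np.c_[d1,-d2],o2-o1,rcond=None)[0]
    p,q=o1+s[0]*d1,o2+s[1]*d2
    return (p+q)/2,np.linalg.norm(p-q)
def blue(im):
    return cv2.inRange(cv2.cvtColor(im,cv2.COLOR_BGR2HSV),(105,110,40),(130,255,255))
E
python3 - <<'E'
from h import *
t=cv2.imread("pics/top0.png");s=cv2.imread("pics/scene0.png")
for n,im in(("top",t),("scene",s)):
    cs=cv2.findContours(blue(im),cv2.RETR_EXTERNAL,cv2.CHAIN_APPROX_NONE)[0]
    for c in cs:
        if cv2.contourArea(c)>80:
            e=cv2.fitEllipse(c);print(n,np.round(e[0],1),np.round(e[1],1),"base",np.round(plane(n,e[0],.009),4),"mid",np.round(plane(n,e[0],.02),4))
# views: crops upscaled
def crop(im,x,y,w):return cv2.resize(im[y-w:y+w,x-w:x+w],(390,390),interpolation=cv2.INTER_CUBIC)
cv2.imwrite("pics/c0.png",np.hstack([crop(t,367,220,20),crop(t,196,214,38)]))
cv2.imwrite("pics/c1.png",np.hstack([crop(s,154,278,22),crop(s,276,158,38)]))
E
```

```text
top [198.6 288. ] [21.6 22.5] base [0.3099 0.1846 0.009 ] mid [0.3107 0.1831 0.02  ]
top [366.4 219.6] [21.5 22.7] base [ 0.4794 -0.261   0.009 ] mid [ 0.4788 -0.2586  0.02  ]
top [261.1 174.2] [21.1 21.3] base [0.6071 0.0149 0.009 ] mid [0.6054 0.015  0.02  ]
scene [154.1 278.4] [27.7 30.3] base [ 0.4731 -0.2598  0.009 ] mid [ 0.4794 -0.2643  0.02  ]
scene [275.1 221.6] [23.8 26.6] base [0.6043 0.0171 0.009 ] mid [0.609 0.009 0.02 ]
scene [216.5 137. ] [19.6 21.6] base [0.3021 0.1892 0.009 ] mid [0.3105 0.179  0.02  ]
```

View pics/c0.png

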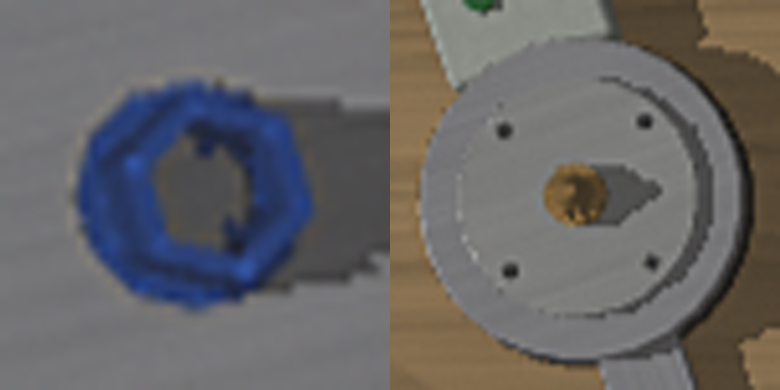

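View pics/c1.png

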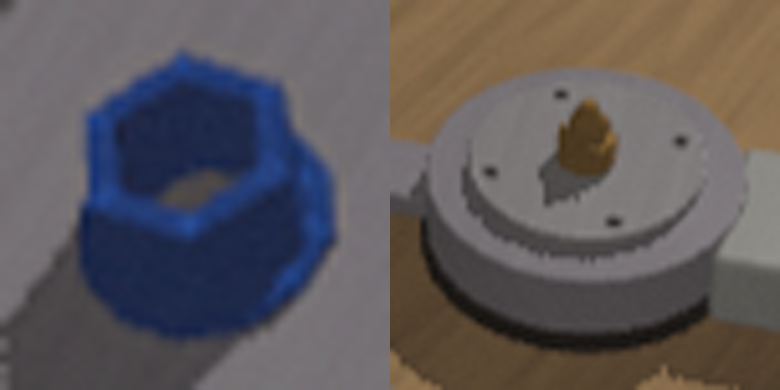

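The nut's hexagon corners and the plate's four screw holes are clear in the crops. I'll cast rays through them.

```bash
python3 - <<'E'
from h import *
T=np.array([(205,90),(290,115),(312,208),(245,280),(155,255),(130,160)])/9.75+[346.5,199.5]
S=np.array([(183,55),(280,90),(290,165),(190,235),(95,200),(92,115)])/8.864+[131.5,255.5]
for n,P in(("top",T),("scene",S)):
    X=np.array([plane(n,p,.040) for p in P])[:,:2];c=X.mean(0);d=X-c
    a=np.arctan2(d[:,1],d[:,0]); print(n,c.round(4),np.linalg.norm(d,axis=1).round(4),"corner ang",np.degrees(np.angle(np.exp(6j*a).mean())/6).round(1))
print("tri",tri(T.mean(0),S.mean(0)))
HT=np.array([(115,130),(255,121),(262,262),(121,270)])/5.13+[157.5,175.5]
HS=np.array([(171,95),(290,141),(224,222),(100,172)])/5.13+[237.5,119.5]
print("holes",[np.mean([plane(n,p,.056) for p in P],0).round(4) for n,P in(("top",HT),("scene",HS))])
t=np.array([183,187])/5.13+[157.5,175.5];s=np.array([200,99])/5.13+[237.5,119.5]
print("tip",plane("top",t,.092).round(4),plane("scene",s,.092).round(4))
st=r.read_state();print(Ro.from_quat(st["eef_rot"]).as_matrix().round(3),st["time"])
E
```

```text
top [ 0.4804 -0.262 ] [0.0254 0.026  0.0242 0.0258 0.0262 0.0252] corner ang 12.4
scene [ 0.4772 -0.2615] [0.0254 0.0244 0.0254 0.0257 0.0249 0.0251] corner ang 14.4
tri (array([ 0.47954973, -0.26213131,  0.04257282]), np.float64(0.0019177156983629198))
holes [array([0.5012, 0.1888, 0.056 ]), array([0.4974, 0.1888, 0.056 ])]
tip [0.5025 0.1864 0.092 ] [0.4968 0.1911 0.092 ]
[[-0.959  0.285 -0.   ]
 [ 0.285  0.959 -0.001]
 [-0.    -0.001 -1.   ]] 0.1
```

```bash

python3 -m inch '{"translation":[[0.3,-0.5,0],[0.6,-1,0],[0.6,-1,0]],"rot":[[0,0,-0.1],[0,0,-0.17],[0,0,-0.17]],"jaw":[87,87,87]}' 20
python3 -m inch '{"translation":[[0.3,-0.5,0],[0.6,-1,0],[0.6,-1,0]],"rot":[[0,0,-0.1],[0,0,-0.17],[0,0,-0.17]],"jaw":[87,87,87]}'
python3 -m inch '{"translation":[[0.3,-0.5,0],[0.6,-1,0],[0.6,-1,0]],"rot":[[0,0,-0.1],[0,0,-0.17],[0,0,-0.17]],"jaw":[87,87,87]}'
python3 -m inch '{"translation":[[0.3,-0.5,0],[0.6,-1,0],[0.6,-1,0]],"rot":[[0,0,-0.1],[0,0,-0.17],[0,0,-0.17]],"jaw":[87,87,87]}'
```

```text
time: 0.4
ee_pos: [0.2414, 0.4948, 0.2326]
eef_rot: [0.235, 0.972, -0.001, 0.001]
ft_force: [0.6, 0.6, 1.5]
width: 0.0869
time: 0.7
ee_pos: [0.304, 0.3909, 0.2326]
eef_rot: [0.324, 0.946, -0.002, 0.001]
ft_force: [-0.6, 0.6, 0.6]
width: 0.0872
time: 1.0
ee_pos: [0.3661, 0.2869, 0.2326]
eef_rot: [0.41, 0.912, -0.002, 0.001]
ft_force: [-0.5, 0.4, 0.4]
width: 0.0871
time: 1.3
ee_pos: [0.4279, 0.1827, 0.2326]
eef_rot: [0.492, 0.87, -0.002, 0.001]
ft_force: [-0.3, 0.8, -0.6]
width: 0.0869
```

```bash

python3 -m inch '{"translation":[[0.06,-0.5,0],[0.12,-1,0],[0.12,-1,0]],"rot":[[0,0,-0.1],[0,0,-0.19],[0,0,-0.19]],"jaw":[87,87,87]}'
python3 -m inch '{"translation":[[0.06,-0.5,0],[0.12,-1,0],[0.12,-1,0]],"rot":[[0,0,-0.1],[0,0,-0.19],[0,0,-0.19]],"jaw":[87,87,87]}'
python3 -m inch '{"translation":[[0.06,-0.5,0],[0.12,-1,0],[0.12,-1,0]],"rot":[[0,0,-0.1],[0,0,-0.19],[0,0,-0.19]],"jaw":[87,87,87]}'
python3 -m inch '{"translation":[[0.06,-0.5,0],[0.12,-1,0],[0.12,-1,0],[0.12,-1,0]],"rot":[[0,0,-0.1],[0,0,-0.19],[0,0,-0.19],[0,0,-0.19]],"jaw":[87,87,87,87]}'
```

```text
time: 1.6
ee_pos: [0.4404, 0.0769, 0.2327]
eef_rot: [0.581, 0.814, -0.002, 0.001]
ft_force: [-0.3, 1.0, -0.2]
width: 0.0871
time: 1.9
ee_pos: [0.4525, -0.0284, 0.233]
eef_rot: [0.662, 0.749, -0.003, 0.001]
ft_force: [-0.3, -0.3, -0.3]
width: 0.0869
time: 2.2
ee_pos: [0.4642, -0.1338, 0.2333]
eef_rot: [0.736, 0.676, -0.003, 0.002]
ft_force: [-0.8, -0.1, 0.4]
width: 0.0871
time: 2.6
ee_pos: [0.4761, -0.2346, 0.2329]
eef_rot: [0.8, 0.6, -0.004, 0.001]
ft_force: [0.4, 1.1, -0.3]
width: 0.0869
```

```bash

python3 -m inch '{"translation":[[0.03,-0.27,-0.3],[0.03,-0.27,-0.7],[0.03,-0.27,-1],[0.03,-0.27,-1],[0.03,-0.27,-1]],"rot":[[0,0,0],[0,0,0],[0,0,0],[0,0,0],[0,0,0]],"jaw":[87,87,87,87,87]}'
python3 -m inch '{"translation":[[0,0,-0.3],[0,0,-0.65],[0,0,-0.65],[0,0,-0.65]],"rot":[[0,0,0.03],[0,0,0.03],[0,0,0.03],[0,0,0.03]],"jaw":[87,87,87,87]}'
python3 - <<'E'
from h import *
t=eyes.camera("top");s=eyes.camera("scene")
def crop(im,x,y,w):return cv2.resize(im[y-w:y+w,x-w:x+w],(390,390),interpolation=cv2.INTER_CUBIC)
cv2.imwrite("pics/g0.png",np.hstack([crop(t,367,220,40),crop(s,154,270,45)]))
E
```

```text
time: 3.1
ee_pos: [0.4796, -0.2601, 0.1334]
eef_rot: [0.8, 0.601, -0.004, 0.001]
ft_force: [0.2, -0.1, 0.2]
width: 0.087
time: 3.5
ee_pos: [0.4806, -0.26, 0.0704]
eef_rot: [0.79, 0.613, -0.003, 0.002]
ft_force: [0.6, -0.3, 0.9]
width: 0.0872
```

View pics/g0.png

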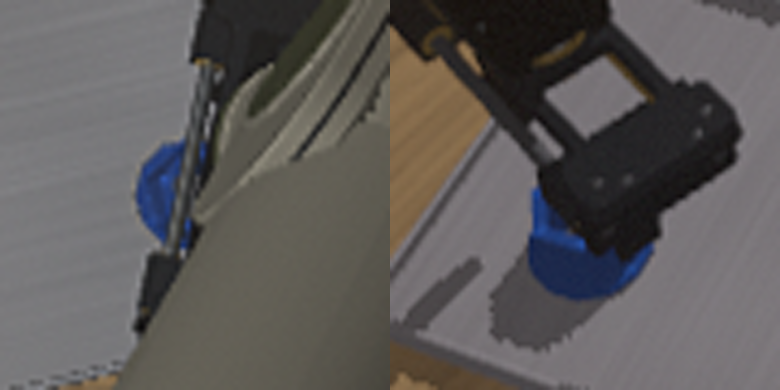

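The view shows the nut between the two fingers, roughly centred. I'll go down and close softly.

```bash

python3 -m inch '{"translation":[[-0.01,-0.02,-0.2],[-0.01,-0.02,-0.4],[-0.01,-0.02,-0.46],[-0.01,-0.02,-0.46]],"rot":[[0,0,-0.03],[0,0,-0.03],[0,0,-0.03],[0,0,-0.03]],"jaw":[87,87,87,87]}' 15
python3 -m inch '{"translation":[[0,0,0],[0,0,0],[0,0,0],[0,0,0],[0,0,0],[0,0,0],[0,0,0],[0,0,0],[0,0,0],[0,0,0]],"rot":[[0,0,0],[0,0,0],[0,0,0],[0,0,0],[0,0,0],[0,0,0],[0,0,0],[0,0,0],[0,0,0],[0,0,0]],"jaw":[40,40,40,40,40,40,40,40,40,40]}' 15
```

```text
time: 4.0
ee_pos: [0.4804, -0.2625, 0.0256]
eef_rot: [0.799, 0.601, -0.003, 0.002]
ft_force: [0.6, -0.5, -0.3]
width: 0.0868
time: 5.0
ee_pos: [0.4804, -0.2625, 0.0256]
eef_rot: [0.799, 0.601, -0.003, 0.002]
ft_force: [-0.4, 0.0, 1.5]
width: 0.0463
```

```bash

python3 -m inch '{"translation":[[0,0,0.1],[0,0,0.5],[0,0,1],[0,0,1]],"rot":[[0,0,0],[0,0,0],[0,0,0],[0,0,0]],"jaw":[40,40,40,40]}' 20
python3 -m inch '{"translation":[[0,0.2,0.3],[0.04,0.6,0.5],[0.04,1,0.5],[0.04,1,0.5]],"rot":[[0,0,0],[0,0,0],[0,0,0],[0,0,0]],"jaw":[40,40,40,40]}'
python3 -m inch '{"translation":[[0.04,0.5,0],[0.04,1,0],[0.04,1,0]],"rot":[[0,0,0],[0,0,0],[0,0,0]],"jaw":[40,40,40]}'
python3 -m inch '{"translation":[[0.04,0.5,0],[0.04,1,0],[0.04,1,0]],"rot":[[0,0,0],[0,0,0],[0,0,0]],"jaw":[40,40,40]}'
python3 -m inch '{"translation":[[0.04,0.5,0],[0.04,1,0],[0.04,1,0],[0.04,1,0]],"rot":[[0,0,0],[0,0,0],[0,0,0],[0,0,0]],"jaw":[40,40,40,40]}'
```

```text
time: 5.4
ee_pos: [0.4831, -0.2647, 0.132]
eef_rot: [0.8, 0.6, -0.0, 0.006]
ft_force: [0.5, -0.2, -0.7]
width: 0.0459
time: 5.8
ee_pos: [0.4881, -0.1591, 0.1826]
eef_rot: [0.798, 0.603, 0.001, 0.005]
ft_force: [-1.0, -0.0, -1.7]
width: 0.0457
time: 6.1
ee_pos: [0.4922, -0.053, 0.1826]
eef_rot: [0.795, 0.606, 0.002, 0.005]
ft_force: [-0.1, -0.9, -0.8]
width: 0.0459
time: 6.4
ee_pos: [0.4957, 0.0529, 0.1826]
eef_rot: [0.793, 0.609, 0.002, 0.004]
ft_force: [-0.4, -0.5, -1.2]
width: 0.0455
time: 6.8
ee_pos: [0.4996, 0.1538, 0.1824]
eef_rot: [0.792, 0.61, 0.002, 0.004]
ft_force: [0.1, -0.9, -0.5]
width: 0.046
```

```bash

python3 -m inch '{"translation":[[0,0.2,-0.3],[0,0.35,-0.5],[0,0.35,-0.5],[0,0.35,-0.5],[0,0.35,-0.5]],"rot":[[0,0,0],[0,0,0],[0,0,0],[0,0,0],[0,0,0]],"jaw":[40,40,40,40,40]}'
python3 - <<'E'
from h import *
t=eyes.camera("top");s=eyes.camera("scene")
cv2.imwrite("pics/top1.png",t);cv2.imwrite("pics/scene1.png",s)
def crop(im,x,y,w):return cv2.resize(im[y-w:y+w,x-w:x+w],(390,390),interpolation=cv2.INTER_CUBIC)
cv2.imwrite("pics/g1.png",np.hstack([crop(t,196,214,38),crop(s,276,140,38)]))
M=Ro.from_quat(r.read_state()["eef_rot"]).as_matrix();print(M[:,2].round(4),r.read_state()["ee_pos"],r.read_state()["joint_positions"].round(2))
E
```

```text
time: 7.3
ee_pos: [0.5006, 0.187, 0.1337]
eef_rot: [0.793, 0.609, 0.003, 0.004]
ft_force: [-0.1, -0.4, -0.6]
width: 0.046
[ 0.0094 -0.0034 -0.9999] [0.50042315 0.18774444 0.13361178] [-0.91  0.22  0.52  1.86 -0.12  1.09 -0.61]
```

View pics/g1.png

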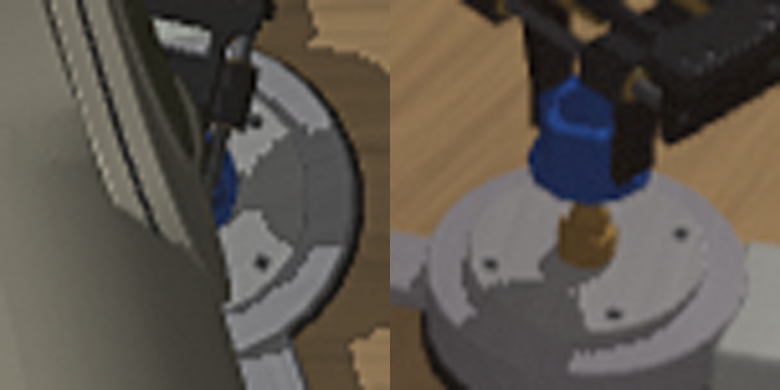

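```bash

python3 -m inch '{"translation":[[0,0.01,-0.1],[0,0.01,-0.22],[0,0.01,-0.26],[0,0.01,-0.26],[0,0.01,-0.26]],"rot":[[-0.003,0.011,0],[-0.003,0.011,0],[-0.003,0.011,0],[-0.003,0.011,0],[-0.003,0.011,0]],"jaw":[40,40,40,40,40]}'
python3 -m inch '{"translation":[[0,0,-0.03],[0,0,-0.06],[0,0,-0.08],[0,0,-0.08]],"rot":[[0,0,0],[0,0,0],[0,0,0],[0,0,0]],"jaw":[40,40,40,40]}'
python3 - <<'E'
from h import *
M=Ro.from_quat(r.read_state()["eef_rot"]).as_matrix();print(M[:,2].round(4),r.read_state()["ee_pos"].round(4),r.read_state()["ft_force"].round(1))
s=eyes.camera("scene")
cv2.imwrite("pics/g2.png",cv2.resize(s[100:180,236:316],(560,560),interpolation=cv2.INTER_CUBIC))
E
```

```text
time: 7.9
ee_pos: [0.5004, 0.1886, 0.1074]
eef_rot: [0.793, 0.609, -0.003, 0.002]
ft_force: [0.6, 0.1, -0.9]
width: 0.0458
time: 8.3
ee_pos: [0.5002, 0.1885, 0.0991]
eef_rot: [0.793, 0.609, -0.003, 0.002]
ft_force: [1.1, -0.3, -0.5]
width: 0.0461
[-0.0029 -0.0072 -1.    ] [0.5002 0.1885 0.0991] [ 1.1 -0.3 -0.5]
```

View pics/g2.png

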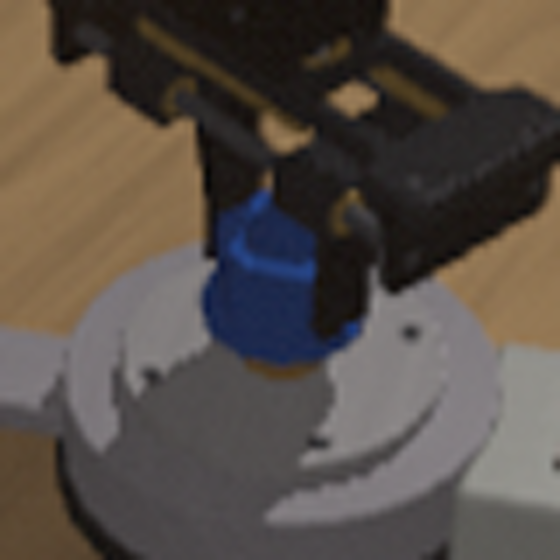

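The stud is entering the nut's bore with no side force. I'll go on down gently.

```bash

python3 -m inch '{"translation":[[0,0,-0.02],[0,0,-0.04],[0,0,-0.06],[0,0,-0.08],[0,0,-0.08]],"rot":[[0,0,0],[0,0,0],[0,0,0],[0,0,0],[0,0,0]],"jaw":[40,40,40,40,40]}'
python3 -m inch '{"translation":[[0,0,-0.01],[0,0,-0.02],[0,0,-0.02]],"rot":[[0,0,0],[0,0,0],[0,0,0]],"jaw":[40,40,40]}'
python3 -m inch '{"translation":[[0,0,-0.01],[0,0,-0.02],[0,0,-0.02]],"rot":[[0,0,0],[0,0,0],[0,0,0]],"jaw":[40,40,40]}'
```

```text
time: 8.85
ee_pos: [0.5001, 0.1885, 0.091]
eef_rot: [0.793, 0.609, -0.003, 0.002]
ft_force: [0.1, -0.1, -1.0]
width: 0.046
time: 9.15
ee_pos: [0.5, 0.1885, 0.0889]
eef_rot: [0.793, 0.609, -0.004, 0.002]
ft_force: [0.3, -0.3, -0.8]
width: 0.0459
time: 9.45
ee_pos: [0.5, 0.1884, 0.0867]
eef_rot: [0.793, 0.609, -0.004, 0.002]
ft_force: [0.1, -1.0, -1.3]
width: 0.046
```

```bash

python3 -m inch '{"translation":[[0,0,-0.01],[0,0,-0.01]],"rot":[[0,0,0],[0,0,0]],"jaw":[40,40]}'
python3 -m inch '{"translation":[[0,0,-0.01],[0,0,-0.01]],"rot":[[0,0,0],[0,0,0]],"jaw":[40,40]}'
```

```text
time: 9.65
ee_pos: [0.5002, 0.1885, 0.0861]
eef_rot: [0.793, 0.609, -0.003, 0.002]
ft_force: [-1.2, -0.1, 4.5]
width: 0.0459
time: 9.85
ee_pos: [0.5002, 0.1886, 0.0859]
eef_rot: [0.793, 0.609, -0.003, 0.002]
ft_force: [-4.6, -1.5, 10.8]
width: 0.0458
```

Teeth are on the flat lands at TCP z 0.086, as predicted. I'll back off counter-clockwise under a light press and watch for the drop.

```bash

python3 -m inch '{"translation":[[0,0,-0.005],[0,0,-0.007],[0,0,-0.007]],"rot":[[0,0,0.06],[0,0,0.12],[0,0,0.12]],"jaw":[40,40,40]}'
python3 -m inch '{"translation":[[0,0,-0.005],[0,0,-0.007],[0,0,-0.007]],"rot":[[0,0,0.06],[0,0,0.12],[0,0,0.12]],"jaw":[40,40,40]}'
python3 -c "
from h import *
s=r.read_state();print(s['torque'].round(2))"
```

```text
time: 10.15
ee_pos: [0.501, 0.1888, 0.086]
eef_rot: [0.752, 0.659, -0.002, 0.002]
ft_force: [-0.0, -0.2, 6.5]
width: 0.0457
time: 10.45
ee_pos: [0.5014, 0.1893, 0.086]
eef_rot: [0.709, 0.705, -0.002, 0.002]
ft_force: [-1.0, 0.2, 5.5]
width: 0.046
[-0.12  0.4   0.01]
```

```bash

python3 -m inch '{"translation":[[0,0,-0.005],[0,0,-0.007],[0,0,-0.007]],"rot":[[0,0,0.06],[0,0,0.12],[0,0,0.12]],"jaw":[40,40,40]}'
python3 -m inch '{"translation":[[0,0,-0.005],[0,0,-0.007],[0,0,-0.007]],"rot":[[0,0,0.06],[0,0,0.12],[0,0,0.12]],"jaw":[40,40,40]}'
```

```text
time: 10.75
ee_pos: [0.5013, 0.1895, 0.0859]
eef_rot: [0.662, 0.749, -0.001, 0.002]
ft_force: [-3.8, -1.1, 8.4]
width: 0.0459
time: 11.05
ee_pos: [0.5012, 0.1897, 0.0859]
eef_rot: [0.613, 0.79, -0.001, 0.002]
ft_force: [-5.0, -0.7, 9.5]
width: 0.046
```

```bash

python3 -m inch '{"translation":[[0,0,-0.005],[0,0,-0.007],[0,0,-0.007]],"rot":[[0,0,0.06],[0,0,0.12],[0,0,0.12]],"jaw":[40,40,40]}'
```

```text
time: 11.35
ee_pos: [0.5011, 0.1897, 0.0859]
eef_rot: [0.561, 0.828, -0.001, 0.001]
ft_force: [-4.1, -0.5, 9.2]
width: 0.046
```

```bash

python3 -m inch '{"translation":[[-0.003,0,-0.005],[-0.003,0,-0.007],[-0.003,0,-0.007]],"rot":[[0,0,0.06],[0,0,0.12],[0,0,0.12]],"jaw":[40,40,40]}'
python3 -m inch '{"translation":[[-0.003,0,-0.005],[-0.003,0,-0.007],[-0.003,0,-0.007]],"rot":[[0,0,0.06],[0,0,0.12],[0,0,0.12]],"jaw":[40,40,40]}'
```

```text
time: 11.65
ee_pos: [0.5009, 0.1898, 0.0859]
eef_rot: [0.507, 0.862, -0.0, 0.001]
ft_force: [-3.0, -0.9, 8.2]
width: 0.0457
time: 11.95
ee_pos: [0.5008, 0.1899, 0.0859]
eef_rot: [0.451, 0.892, -0.0, 0.001]
ft_force: [-3.1, -1.2, 8.2]
width: 0.046
```

```bash

python3 -m inch '{"translation":[[-0.003,0,-0.005],[-0.003,0,-0.007],[-0.003,0,-0.007]],"rot":[[0,0,0.06],[0,0,0.12],[0,0,0.12]],"jaw":[40,40,40]}'
python3 -m inch '{"translation":[[-0.003,0,-0.005],[-0.003,0,-0.007],[-0.003,0,-0.007]],"rot":[[0,0,0.06],[0,0,0.12],[0,0,0.12]],"jaw":[40,40,40]}'
```

```text
time: 12.25
ee_pos: [0.5006, 0.1899, 0.0857]
eef_rot: [0.393, 0.919, 0.0, 0.001]
ft_force: [-2.8, -0.3, 5.1]
width: 0.0455
time: 12.55
ee_pos: [0.5003, 0.1897, 0.0849]
eef_rot: [0.334, 0.942, 0.0, 0.001]
ft_force: [0.3, -1.1, -0.9]
width: 0.0457
```

The nut is dropping in: z 0.0849 with the force gone. I'll hold the turn and lower it.

```bash

python3 -m inch '{"translation":[[0,0,-0.01],[0,0,-0.02],[0,0,-0.03],[0,0,-0.03]],"rot":[[0,0,0],[0,0,0],[0,0,0],[0,0,0]],"jaw":[40,40,40,40]}'
python3 -m inch '{"translation":[[0,0,-0.01],[0,0,-0.015],[0,0,-0.015]],"rot":[[0,0,0],[0,0,0],[0,0,0]],"jaw":[40,40,40]}'
python3 -m inch '{"translation":[[0,0,-0.007],[0,0,-0.01],[0,0,-0.01]],"rot":[[0,0,0],[0,0,0],[0,0,0]],"jaw":[40,40,40]}'
```

```text
time: 12.95
ee_pos: [0.5001, 0.1897, 0.0816]
eef_rot: [0.335, 0.942, 0.0, 0.001]
ft_force: [0.4, -1.6, -2.4]
width: 0.0457
time: 13.25
ee_pos: [0.5003, 0.1898, 0.0805]
eef_rot: [0.335, 0.942, 0.0, 0.001]
ft_force: [-2.4, -1.7, 5.6]
width: 0.0462
time: 13.55
ee_pos: [0.5004, 0.1898, 0.0804]
eef_rot: [0.335, 0.942, 0.0, 0.001]
ft_force: [-5.6, -2.2, 10.3]
width: 0.0456
```

Fully dropped, 5.6 mm below the lands. Now I'll turn clockwise, following the lead of 0.05 mm per degree.

```bash

python3 -m inch '{"translation":[[-0.004,0,0],[-0.004,0,-0.004],[-0.004,0,-0.005]],"rot":[[0,0,-0.06],[0,0,-0.12],[0,0,-0.12]],"jaw":[40,40,40]}'
python3 -m inch '{"translation":[[0,0,-0.002],[0,0,-0.005],[0,0,-0.006]],"rot":[[0,0,-0.06],[0,0,-0.12],[0,0,-0.12]],"jaw":[40,40,40]}'
python3 -c "
from h import *
s=r.read_state();print(s['torque'].round(2))"
```

```text
time: 13.85
ee_pos: [0.5002, 0.1899, 0.0802]
eef_rot: [0.394, 0.919, 0.001, 0.001]
ft_force: [-0.6, -1.3, 3.6]
width: 0.0458
time: 14.15
ee_pos: [0.5006, 0.1898, 0.0799]
eef_rot: [0.451, 0.893, 0.001, 0.002]
ft_force: [0.1, -2.6, 3.4]
width: 0.0461
[-0.55 -0.03  0.05]
```

```bash

python3 -m inch '{"translation":[[0,0,-0.002],[0,0,-0.005],[0,0,-0.005]],"rot":[[0,0,-0.06],[0,0,-0.12],[0,0,-0.12]],"jaw":[40,40,40]}'
python3 -m inch '{"translation":[[0,0,-0.002],[0,0,-0.005],[0,0,-0.005]],"rot":[[0,0,-0.06],[0,0,-0.12],[0,0,-0.12]],"jaw":[40,40,40]}'
python3 -c "
from h import *
s=r.read_state();print(s['torque'].round(2))"
```

```text
time: 14.45
ee_pos: [0.5008, 0.1897, 0.0795]
eef_rot: [0.505, 0.863, 0.001, 0.002]
ft_force: [0.7, -1.5, 3.0]
width: 0.0456
time: 14.75
ee_pos: [0.501, 0.1897, 0.0792]
eef_rot: [0.557, 0.83, 0.0, 0.002]
ft_force: [0.2, -1.6, 3.1]
width: 0.0456
[-0.64  0.07 -0.05]
```

```bash

python3 -m inch '{"translation":[[0,0,-0.002],[0,0,-0.005],[0,0,-0.005]],"rot":[[0,0,-0.06],[0,0,-0.12],[0,0,-0.12]],"jaw":[40,40,40]}'
python3 -c "
from h import *
s=r.read_state();print(s['torque'].round(2))"
```

```text
time: 15.05
ee_pos: [0.501, 0.1896, 0.0787]
eef_rot: [0.607, 0.795, 0.0, 0.002]
ft_force: [-0.6, -0.9, 4.1]
width: 0.0457
[-0.57  0.11 -0.06]
```

```bash

python3 -m inch '{"translation":[[0,0,-0.002],[0,0,-0.005],[0,0,-0.005]],"rot":[[0,0,-0.06],[0,0,-0.12],[0,0,-0.12]],"jaw":[40,40,40]}'
python3 -m inch '{"translation":[[0,0,-0.002],[0,0,-0.004],[0,0,-0.004]],"rot":[[0,0,-0.06],[0,0,-0.12],[0,0,-0.12]],"jaw":[40,40,40]}'
python3 -c "
from h import *
s=r.read_state();print(s['torque'].round(2))"
```

```text
time: 15.35
ee_pos: [0.5011, 0.1896, 0.0784]
eef_rot: [0.655, 0.756, 0.0, 0.002]
ft_force: [0.6, -2.1, 4.2]
width: 0.0459
time: 15.65
ee_pos: [0.5011, 0.1896, 0.078]
eef_rot: [0.7, 0.714, 0.0, 0.002]
ft_force: [-0.0, -1.9, 4.2]
width: 0.0457
[-0.56  0.09 -0.05]
```

```bash

python3 -m inch '{"translation":[[0,0,-0.002],[0,0,-0.004],[0,0,-0.004]],"rot":[[0,0,-0.06],[0,0,-0.12],[0,0,-0.12]],"jaw":[40,40,40]}'
python3 -c "
from h import *
s=r.read_state();print(s['torque'].round(2))"
```

```text
time: 15.95
ee_pos: [0.5011, 0.1895, 0.0777]
eef_rot: [0.742, 0.67, -0.0, 0.002]
ft_force: [0.5, -3.2, 5.1]
width: 0.0459
[-0.73  0.17 -0.07]
```

```bash

python3 -m inch '{"translation":[[0,0,-0.002],[0,0,-0.003],[0,0,-0.003]],"rot":[[0,0,-0.04],[0,0,-0.08],[0,0,-0.08]],"jaw":[40,40,40]}'
python3 -c "
from h import *
s=r.read_state();print(s['torque'].round(2))"
python3 -m inch '{"translation":[[0,0,-0.001],[0,0,-0.002],[0,0,-0.002]],"rot":[[0,0,-0.04],[0,0,-0.08],[0,0,-0.08]],"jaw":[40,40,40]}'
python3 -c "
from h import *
s=r.read_state();print(s['torque'].round(2))"
```

```text
time: 16.25
ee_pos: [0.5013, 0.1894, 0.0777]
eef_rot: [0.768, 0.64, -0.0, 0.002]
ft_force: [-0.4, -2.2, 5.2]
width: 0.0457
[-0.8   0.31 -0.03]
time: 16.55
ee_pos: [0.5014, 0.1893, 0.0777]
eef_rot: [0.793, 0.609, -0.0, 0.003]
ft_force: [-0.8, -3.2, 5.6]
width: 0.0459
[-0.8   0.27 -0.01]
```

The flange has met the plate: z has stopped at 0.0777, so the underside is at 0.056. I'll take up the remaining play in small steps while watching the torque.

```bash

python3 -m inch '{"translation":[[0,0,0],[0,0,0],[0,0,0]],"rot":[[0,0,-0.03],[0,0,-0.06],[0,0,-0.06]],"jaw":[40,40,40]}'
python3 -c "
from h import *
s=r.read_state();print(s['torque'].round(2))"
python3 -m inch '{"translation":[[0,0,0],[0,0,0],[0,0,0]],"rot":[[0,0,-0.02],[0,0,-0.05],[0,0,-0.05]],"jaw":[40,40,40]}'
python3 -c "
from h import *
s=r.read_state();print(s['torque'].round(2))"
```

```text
time: 16.85
ee_pos: [0.5013, 0.1892, 0.0777]
eef_rot: [0.812, 0.584, -0.0, 0.002]
ft_force: [-0.9, -2.9, 4.1]
width: 0.0458
[-0.69  0.4   0.01]
time: 17.15
ee_pos: [0.501, 0.1892, 0.0776]
eef_rot: [0.827, 0.562, -0.001, 0.002]
ft_force: [-2.2, -2.6, 7.1]
width: 0.0458
[-0.72  0.66  0.02]
```

```bash

python3 -m inch '{"translation":[[0,0,0],[0,0,0],[0,0,0]],"rot":[[0,0,-0.02],[0,0,-0.04],[0,0,-0.04]],"jaw":[40,40,40]}'
python3 -c "
from h import *
s=r.read_state();print(s['torque'].round(2),Ro.from_quat(s['eef_rot']).as_matrix()[:,:2].round(3).tolist())"

```

```text
time: 17.45
ee_pos: [0.5008, 0.1891, 0.0776]
eef_rot: [0.839, 0.544, -0.001, 0.002]
ft_force: [-1.9, -2.7, 5.3]
width: 0.0458
[-0.8   0.74 -0.04] [[0.409, 0.913], [0.913, -0.409], [-0.004, 0.003]]
```

```bash

python3 -m inch '{"translation":[[0,0,0],[0,0,0],[0,0,0]],"rot":[[0,0,-0.02],[0,0,-0.04],[0,0,-0.04]],"jaw":[40,40,40]}'
python3 -c "
from h import *
s=r.read_state();print(s['torque'].round(2))"

```

```text
time: 17.75
ee_pos: [0.5007, 0.189, 0.0776]
eef_rot: [0.851, 0.526, -0.001, 0.002]
ft_force: [-1.7, -3.6, 4.8]
width: 0.0457
[-0.82  0.71  0.05]
```

```bash

python3 -m inch '{"translation":[[0,0,0],[0,0,0],[0,0,0]],"rot":[[0,0,-0.02],[0,0,-0.04],[0,0,-0.04]],"jaw":[40,40,40]}'
python3 -c "
from h import *
s=r.read_state();print(s['torque'].round(2))"

```

```text
time: 18.05
ee_pos: [0.5006, 0.1889, 0.0776]
eef_rot: [0.862, 0.507, -0.002, 0.002]
ft_force: [0.2, -3.0, 5.1]
width: 0.0455
[-0.8   0.6   0.23]
```

Torque has risen to 0.23 N m after about 79° of turn, so the nut is snug. I'll let go and back away.

```bash

python3 -m inch '{"translation":[[0,0,0],[0,0,0],[0,0,0],[0,0,0],[0,0,0],[0,0,0],[0,0,0],[0,0,0]],"rot":[[0,0,0],[0,0,0],[0,0,0],[0,0,0],[0,0,0],[0,0,0],[0,0,0],[0,0,0]],"jaw":[87,87,87,87,87,87,87,87]}'
python3 -m inch '{"translation":[[0,0,0.1],[0,0,0.4],[0,0,0.8],[0,0,1],[0,0,1]],"rot":[[0,0,0],[0,0,0],[0,0,0],[0,0,0],[0,0,0]],"jaw":[87,87,87,87,87]}'
python3 -m inch '{"translation":[[0,-0.3,0.2],[0,-0.7,0.5],[0,-1,0.5],[0,-1,0.5]],"rot":[[0,0,0],[0,0,0],[0,0,0],[0,0,0]],"jaw":[87,87,87,87]}'
python3 -m inch '{"translation":[[-0.2,-0.5,0],[-0.4,-1,0],[-0.4,-1,0],[-0.4,-1,0]],"rot":[[0,0,0],[0,0,0],[0,0,0],[0,0,0]],"jaw":[87,87,87,87]}'
python3 - <<'E'
from h import *
t=eyes.camera("top");s=eyes.camera("scene")
def crop(im,x,y,w):return cv2.resize(im[y-w:y+w,x-w:x+w],(390,390),interpolation=cv2.INTER_CUBIC)
cv2.imwrite("pics/f.png",np.hstack([crop(t,196,214,38),crop(s,276,158,38)]));cv2.imwrite("pics/ftop.png",t)
E
```

```text
time: 18.85
ee_pos: [0.5006, 0.1888, 0.0776]
eef_rot: [0.862, 0.507, -0.002, 0.002]
ft_force: [0.4, -0.7, -0.1]
width: 0.0864
time: 19.35
ee_pos: [0.5024, 0.1894, 0.1815]
eef_rot: [0.862, 0.507, 0.001, 0.002]
ft_force: [0.1, -0.3, -0.3]
width: 0.0867
time: 19.75
ee_pos: [0.5028, 0.0847, 0.2323]
eef_rot: [0.864, 0.504, 0.002, 0.002]
ft_force: [0.3, -0.8, -0.1]
width: 0.0872
time: 20.15
ee_pos: [0.4622, -0.0165, 0.2322]
eef_rot: [0.864, 0.503, 0.002, 0.002]
ft_force: [-0.7, -0.0, 0.3]
width: 0.0869
```

View pics/f.png

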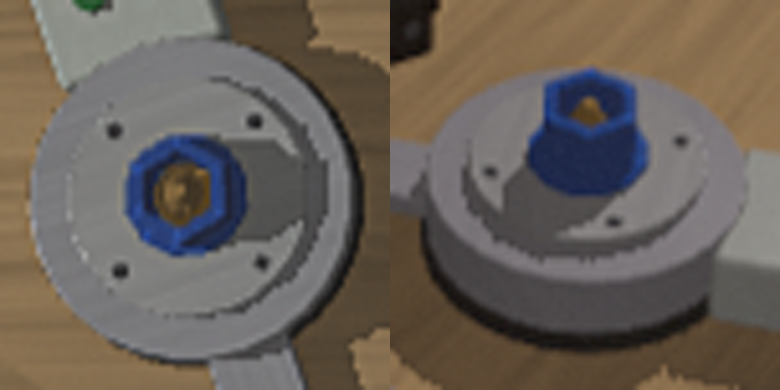

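View pics/ftop.png

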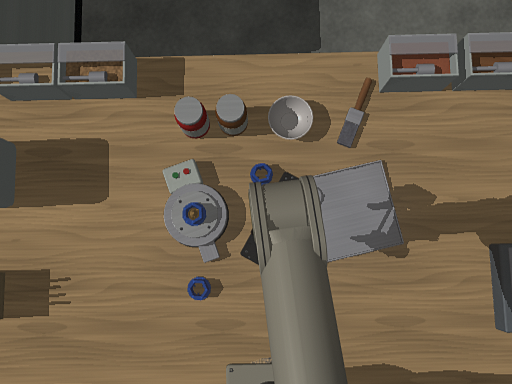

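The nut sits centred and flat on the plate around the stud (top crop (186,195), scene crop (590,130)). The other things in view are where they started, and the arm is clear.

```bash
python3 -c "
from bench import r
print(r.close_job())"
```

```text
the job is handed in; nothing more can be done
None
```

The blue flange nut is screwed down on the mill's stud with its flange on the plate. I let go, backed the arm away and handed the job in at about 20 s.

- **Thread entry:** I set the nut on the lands and backed it off counter-clockwise under roughly 5–10 N. After about 66° it dropped 5.6 mm into the entry gaps.
- **Screwing down:** I turned it clockwise about 79°. It came down another 2.8 mm, and the height stopped changing with the underside at the plate, about 56 mm. The torque rose to 0.23 N m over the last step, so I stopped there.
- **Forces:** The highest wrist force I read was about 12 N. The readings come at the end of each move, so a brief higher value between them is possible.
- **Last checks:** In the final pictures the nut is centred and flat on the plate, and the wrist force was near zero once clear. The things in view were where they started. The arm hid the spacer, the scoop and part of the tray, so I did not see those again, but nothing came near them.
- **Disagreement:** The two cameras differed by about 3–4 mm in x for the nut and the stud. The jaws closing on the nut agreed with the top camera, so I used that one.

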